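# Roll the brass bar onto the single line

### The arm

A 6-joint arm with a two-finger parallel gripper is mounted at the origin on a cart in front of the work surface, level with it; the furniture and walls round the work are solid. World frame = base frame: x ahead of the robot, y to its left, z up, the work surface at z = 0. Lengths are in m, angles in degrees, forces in N, time in s.
With the tool pointing down it reaches from about 0.25 to 0.725 m from the base axis. Payload 9.7 kg.
Tool frame: the origin (TCP) lies between the finger pads; the fingertips stand 11 mm ahead of it and the grasp point (between the pads) lies 8 mm behind it; y points along the fingers, x is the direction in which the jaws open and shut, and the axes are right-handed (so a half turn about y gives the same grasp; the last joint's range is limited). The gripper opens to 85 mm and grips with 20 to 120 N. Pads are 22 mm wide; open, the fingers measure 114 mm over their backs; the gripper's body (76 mm by 85 mm) begins 54 mm behind the grasp point. The pads swing forward as they close: fully open they stand 13 mm farther back than shut.
Start: joints at [69.099, 4.979, 10.078, 95.1, 0, 90], TCP at [0.196, 0.514, 0.242] pointing down, gripper open.
Joint ranges: [-179.16, 179.16], [-48.56, 103.87], [-65.8, 70.77], [-126.05, 130.52], [-82.76, 87.17], [-180, 180]. Speed limits (degrees/s): [127.2, 127.2, 147.25, 180, 180, 180].

### API

Orientations are given as [roll, pitch, yaw] about the fixed x, y, z axes, in that order (R = Rz(yaw) Ry(pitch) Rx(roll)).
In Python, from workcell import bot, vision gives the robot as it stands. The module is installed in compiled form; this text tells all that it offers.
- The arm moves only by the shell command python3 -m crank 'ROWS' [OPENING] [FORCE]. ROWS is text: rows parted by semicolons, each of 6 numbers parted by spaces: the shift along the tool's x, y, z in m, then the turn, a rotation vector about the tool's x, y, z in rad. A call has 1 to 8 rows; each row is the pose to reach, as a shift and turn from the pose commanded when the call began, along the tool's axes at that moment; what a row does not reach only later rows make up. A row lasts 1/10 s, in which the tool goes at most 50 mm and 8.59 degrees, less where a joint would pass 70% of its speed; a pose out of reach is approached as far as the arm can. A call with a gripper value outside its range is refused whole. OPENING is the gripper's target within -1 to 1 (shut at 1, half-way at 0, fully open at -1), set as the call begins (- or left out, the last holds). The fingers move at their own pace and stop on an object; FORCE is the grip in N (left out, the last holds). Time passes only in rows, so rows that repeat a pose let the fingers close. It gives the time, the measured TCP pose, the force and the opening at its end, in the units of the state.
- bot.get_obs(): the state, without advancing time (a new reading comes with each control period).
- vision.camera(name): name is "scene" or "top" or "wrist"; returns the picture (400x640x3 uint8, red, green, blue); there is no depth.
- vision.get_calibration(name): a dict with "fx", "fy", "cx", "cy" (pixels), "rvec" (rotation vector, rad) and "tvec" (3), from world to camera coordinates, as OpenCV has them. Camera axes: x right, y down, z forward; pixel columns grow to the right and rows downward; lengths in m; the calibration is good to about 2 mm. A picture is of the moment at which its call begins: read the wrist's pose just before it. get_calibration takes no time and is no camera call; for the wrist camera it gives the pose at the moment of the call.
- bot.job_done(): hands the job in, once; it reports no verdict.
The state is a dict: "time": time; "q": joint angles; "qd": joint speeds; "joint_efforts": joint torques, N m; "ee_pos": TCP position; "tcp_rot": TCP orientation; "wrist_force": force on the tool from outside, world axes, zero at the start; "torque": the same for the moment, N m; "opening": finger opening in m.
Only numpy, scipy, OpenCV 4.12 (cv2) and the standard library are available. Lean on these libraries where they do the work, as an engineer would, in place of code of your own. Each camera call takes 0.05 s, during which the arm holds its last target. There are 200 camera calls.

### The job

Push the top of the brass bar sideways with the fingertips to roll it over the rubber mat onto the single white line (not the double one), ready for marking out: it should rest centred over the line and parallel to it, with the line showing a little past both ends. Roll the bar rather than sliding it, do not pick it up, and leave the other things where they are.

Things in the scene. Friction and masses are not known exactly. Their poses are not given: they have to be found in the camera images.
- bar: Round brass bar, 24 mm thick, 110 mm long, 0.42 kg, loose on the mat between the lines. Origin at its middle on its axis (17 mm above the bench); x runs along the bar (at first within 0.04 rad of the lines), y and z turn as it rolls, z up at first. Let go, it stops within a few mm. A fingertip on its top moving sideways rolls it half as far as the tip moves: take several strokes.
- mat: Black rubber mat, 170 mm (its x, along the lines) by 300 mm (its y, the direction of rolling), 5 mm thick, fixed on the bench. Origin at the centre of its underside, z up.
- single_line: The target: one white line, 2.5 mm wide, 150 mm long, flat on the mat. Origin at its middle on the mat's top (5 mm above the bench); x runs along the line, y across it. It lies 58 to 70 mm to one side of the mat's middle, on either side.
- double_line: The wrong mark: two parallel white lines, each 2.5 mm wide and 150 mm long, 12 mm apart, flat on the mat on the other side. Origin midway between them; x along them.
- tin: Small blue and grey round tin, 30 mm in diameter, 30 mm high, standing on the mat near its far left corner; a bystander. Origin at the centre of its underside.
- wax: Yellow-brown lump of beeswax, 30 x 44 x 20 mm, on the mat near its far right corner; a bystander. Origin at the centre of its underside.
- cube: Steel cube with round hollows, 46 mm, on the bench beyond the mat; a bystander. Origin at the centre of its underside.
- dish: Pale shallow dish, 59 mm across, 22 mm high, on the bench beyond the mat; a bystander. Origin at the centre of its underside.
- charcoal: Black charcoal block, 45 x 67 x 26 mm, on the bench to the right of the mat; a bystander. Origin at the centre of its underside.
- pliers: Pliers with ivory-coloured handles, 40 x 121 x 11 mm, lying on the bench to the left of the mat; a bystander. Origin at the centre of its underside.

How it is judged:
By the outcome, as a careful person would: the job done as asked, in the order asked, and still so for the second after the job is handed in, with the robot touching nothing.
It also fails if it takes over 45 s, if anything falls off the work surface, if the arm or the gripper's body presses on something with over 40 N, if the wrist force passes 120 N, or if a joint passes its speed limit or range.

## Working session

There is one attempt and no reset: what is moved stays moved. The work goes in short steps, Python scripts to look and compute and a shell command to move; the robot and the scene stay as the last step left them, time stands still between calls to the robot, and variables do not carry over. Pictures are saved under pics/ and viewed, about 8 in all and at most 12, crops included, and the job is handed in when it is done.

```bash
mkdir -p pics
python3 - <<'E'
from workcell import bot, vision
import cv2
print(bot.get_obs())
for n in("top","scene"):
    im=vision.camera(n); cv2.imwrite(f"pics/{n}0.png",im[:,:,::-1]); print(n,vision.get_calibration(n))
E
```

```text
{'time': 0.0, 'q': array([ 6.90962569e+01,  5.01353371e+00,  1.00369195e+01,  9.50987333e+01,
       -1.02431799e-03,  9.00017993e+01]), 'qd': array([-0.0930921 ,  0.04433983,  0.00204741, -0.00348132, -0.01372968,
       -0.06954343]), 'joint_efforts': array([-1.55561946e-03, -5.20387602e+01,  4.64806902e+01,  1.61249080e-02,
       -1.03866364e-04, -3.24391999e-05]), 'ee_pos': array([0.19617596, 0.51361965, 0.24158178]), 'tcp_rot': array([-9.00010267e+01,  7.53474839e-02,  6.90944576e+01]), 'wrist_force': array([-0.06612886, -0.34257981, -0.38771548]), 'torque': array([0.01113853, 0.00624242, 0.01261972]), 'opening': 0.08547987723250818}
top {'fx': 464.67703574363486, 'fy': 464.67703574363486, 'cx': 319.1327378784036, 'cy': 196.4661499730002, 'rvec': array([ 2.09403578, -2.09678554,  0.13751142]), 'tvec': array([0.0513778 , 0.6029449 , 1.09661155])}
scene {'fx': 454.52266849462416, 'fy': 454.52266849462416, 'cx': 307.9254196555901, 'cy': 195.88960331845553, 'rvec': array([ 2.28955171, -0.72223628,  0.28629368]), 'tvec': array([-0.45666571,  0.30846383,  0.71544063])}
```

View pics/top0.png

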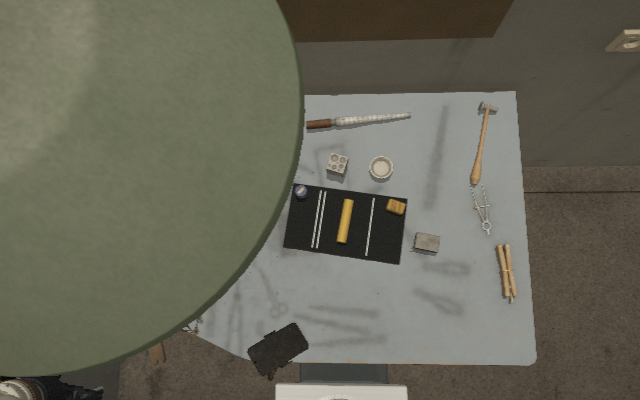

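View pics/scene0.png

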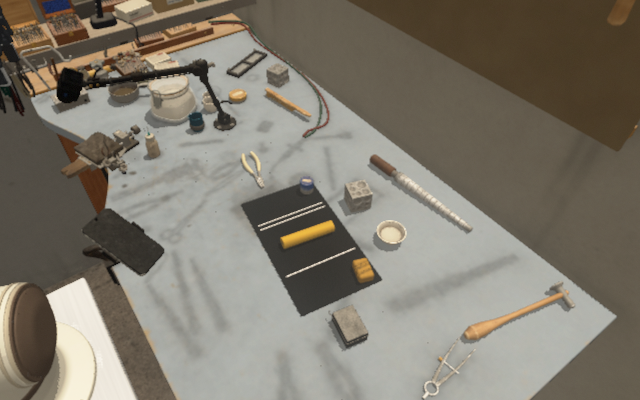

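The single line is on the right (top picture about x=370, y=227), the double at x=320, and the bar at (345,221). I'll enlarge this for measuring.

```bash
cat > h.py <<'E'
import numpy as np, cv2
from workcell import bot, vision
def ray(n,px,z):
    c=vision.get_calibration(n); R=cv2.Rodrigues(c["rvec"])[0]
    px=np.atleast_2d(px).astype(float)
    d=np.c_[(px[:,0]-c["cx"])/c["fx"],(px[:,1]-c["cy"])/c["fy"],np.ones(len(px))]@R
    o=-R.T@c["tvec"]
    return o+d*((z-o[2])/d[:,2])[:,None]
def crop(n,x0,y0,w,h,k,name,im=None):
    im=vision.camera(n) if im is None else im
    cv2.imwrite(f"pics/{name}.png",cv2.resize(im[y0:y0+h,x0:x0+w,::-1],None,fx=k,fy=k,interpolation=cv2.INTER_CUBIC))
    return im
def box(mask,n,z):
    """largest blob -> centre, long-axis yaw, length, width on plane z"""
    k,l,s,_=cv2.connectedComponentsWithStats(mask.astype(np.uint8),connectivity=8)
    out=[]
    for i in range(1,k):
        if s[i,4]<15: continue
        yx=np.argwhere(l==i); P=ray(n,yx[:,::-1],z)[:,:2]
        c=P.mean(0); w,v=np.linalg.eigh(np.cov(P.T)); a=v[:,1]*np.sign(v[0,1])
        t=(P-c)@a; u=(P-c)@[-a[1],a[0]]
        out.append((s[i,:5].tolist(),c.round(4),(c+a*(t.max()+t.min())/2).round(4),np.degrees(np.arctan2(a[1],a[0])).round(2),np.ptp(t).round(4),np.ptp(u).round(4)))
    return out
def measure(n,im,roi):
    x0,y0,x1,y1=roi; R=np.zeros(im.shape[:2],bool); R[y0:y1,x0:x1]=1
    f=im.astype(int); 
    bar=R&(f[...,0]-f[...,2]>60)
    white=R&(f.min(2)>90)&(f.max(2)-f.min(2)<40)
    for nm,m,z in(("bar",bar,.017),("white",white,.005)):
        for b in box(m,n,z):
            if b[4]>.06: print(n,nm,*b)
E
python3 - <<'E'
from h import *
im=crop("top",275,175,150,100,5,"c1"); measure("top",im,(288,190,403,262))
# visible mat corners from the scene picture
im=crop("scene",225,165,180,150,4,"c2"); measure("scene",im,(245,180,378,308))
E
```

```text
top bar [337, 199, 17, 44, 413] [ 0.5487 -0.0123] [ 0.5494 -0.0125] -10.69 0.1113 0.0242
top white [311, 190, 11, 58, 122] [0.5561 0.0614] [0.5563 0.0614] -8.55 0.1505 0.0054
top white [316, 191, 10, 57, 121] [0.5536 0.0497] [0.5548 0.0495] -8.46 0.1474 0.0053
top white [347, 190, 56, 8, 246] [ 0.6232 -0.1109] [ 0.6249 -0.0898] 85.43 0.1424 0.0193
top white [365, 198, 10, 58, 124] [ 0.5346 -0.0754] [ 0.5351 -0.0755] -8.5 0.1486 0.0053
top white [288, 249, 89, 13, 621] [0.4568 0.0563] [0.4543 0.0219] 85.72 0.225 0.0319
scene bar [280, 220, 55, 28, 643] [ 0.5484 -0.0116] [ 0.5495 -0.0118] -10.16 0.1162 0.0296
scene white [245, 180, 133, 93, 3593] [0.6468 0.0254] [0.6341 0.0542] -66.25 0.3643 0.2266
scene white [258, 202, 65, 25, 165] [0.5536 0.0617] [0.5554 0.0615] -8.4 0.1501 0.0066
scene white [260, 205, 66, 26, 171] [0.5523 0.0498] [0.5543 0.0495] -8.4 0.1521 0.0064
scene white [245, 214, 52, 94, 2464] [ 0.4252 -0.0359] [ 0.4353 -0.0005] 74.03 0.2456 0.0861
scene white [285, 247, 71, 31, 198] [ 0.5337 -0.0754] [ 0.535  -0.0756] -8.43 0.1516 0.0058
scene white [321, 282, 57, 26, 745] [ 0.5425 -0.1808] [ 0.5313 -0.1774] -16.99 0.1164 0.048
```

View pics/c1.png

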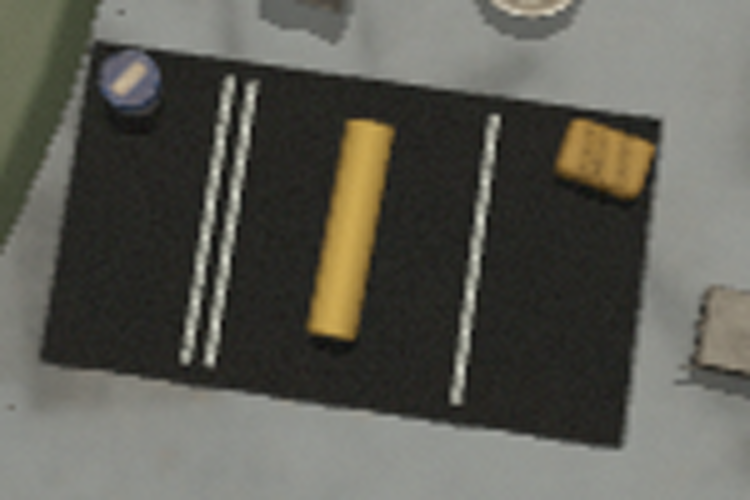

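The crop shows the bar at (350,230), about 2° skew to the single line (475,260), with the wax at (605,160) and the tin at (130,85). Measured by both cameras, the line is at (0.535,-0.0755) with yaw -8.5° and the bar at (0.5495,-0.012) with yaw about -10.4°. That means rolling about 65 mm towards -y. I'll push with two spread fingertips, jaw axis along the line, so that tool -z is the stroke direction.

```bash
cat >> h.py <<'E'
from scipy.spatial.transform import Rotation as Ro
L=np.array([.5351,-.0755]); YL=-8.5; a=np.radians(YL); U=np.array([np.cos(a),np.sin(a)]); V=np.array([-U[1],U[0]])
def plan(xy,z,yaw):
    s=bot.get_obs(); R=Ro.from_euler("xyz",s["tcp_rot"],degrees=True); T=Ro.from_euler("xyz",[-90,0,yaw],degrees=True)
    print("at",s["time"],s["ee_pos"].round(4),s["tcp_rot"].round(2),s["wrist_force"].round(1),round(s["opening"],4))
    print("target",np.round(xy,4),z,"row",R.inv().apply(np.r_[xy,z]-s["ee_pos"]).round(4),(R.inv()*T).as_rotvec().round(4))
E
python3 -c "
from h import *
plan(np.array([.5494,-.012])+.012*V,.12,YL)
print(ray('top',[[387,205],[386,210]],.02))"
```

```text
at 0.2 [0.1962 0.5137 0.2419] [-9.00e+01  5.00e-02  6.91e+01] [-0.8 -0.1  1.2] 0.0855
target [ 5.512e-01 -1.000e-04] 0.12 row [-0.3533  0.1221 -0.5149] [ 5.0000e-04  1.3544e+00 -7.0000e-04]
[[ 0.58716878 -0.11992789  0.02      ]
 [ 0.57432229 -0.11711263  0.02      ]]
```

```bash
python3 -m crank '-0.025 0 -0.036 0 0.14 0; -0.05 0 -0.072 0 0.28 0; -0.075 0 -0.108 0 0.42 0; -0.1 0 -0.145 0 0.56 0; -0.125 0 -0.18 0 0.7 0; -0.15 0 -0.217 0 0.84 0; -0.175 0 -0.253 0 0.98 0; -0.2 0 -0.29 0 1.12 0' -0.5 20; python3 -c "
from h import *
plan(np.array([.5494,-.012])+.012*V,.12,YL)"
```

```text
time: 1.0
ee_pos: [0.3964, 0.2219, 0.2423]
tcp_rot: [-90.0, -0.0, 4.6]
wrist_force: [2.3, 0.9, 0.5]
opening: 0.0638
at 1.0 [0.3964 0.2219 0.2423] [-8.999e+01 -1.000e-02  4.610e+00] [2.3 0.9 0.5] 0.0638
target [ 5.512e-01 -1.000e-04] 0.12 row [ 0.1364  0.1223 -0.2338] [-2.000e-04  2.288e-01  2.000e-04]
```

```bash
python3 -m crank '0.023 0.01 -0.039 0 0.04 0; 0.046 0.02 -0.078 0 0.08 0; 0.069 0.03 -0.117 0 0.12 0; 0.092 0.06 -0.156 0 0.16 0; 0.115 0.09 -0.195 0 0.2 0; 0.1364 0.122 -0.2338 0 0.229 0; 0.1364 0.142 -0.2338 0 0.229 0; 0.1364 0.142 -0.2338 0 0.229 0'
python3 - <<'E'
from h import *
import h
plan(np.array([.5494,-.012])+.009*V,.05,YL)
im=vision.camera("wrist"); cv2.imwrite("pics/w1.png",im[:,:,::-1])
E
```

```text
time: 1.8
ee_pos: [0.5501, 0.0008, 0.0959]
tcp_rot: [-90.1, 0.4, -8.3]
wrist_force: [-0.7, 0.4, -0.2]
opening: 0.0639
at 1.8 [0.5501 0.0008 0.0959] [-90.06   0.39  -8.33] [-0.7  0.4 -0.2] 0.0639
target [ 0.5507 -0.0031] 0.05 row [ 0.0015  0.0459 -0.0037] [ 0.0011  0.0029 -0.0068]
```

View pics/w1.png

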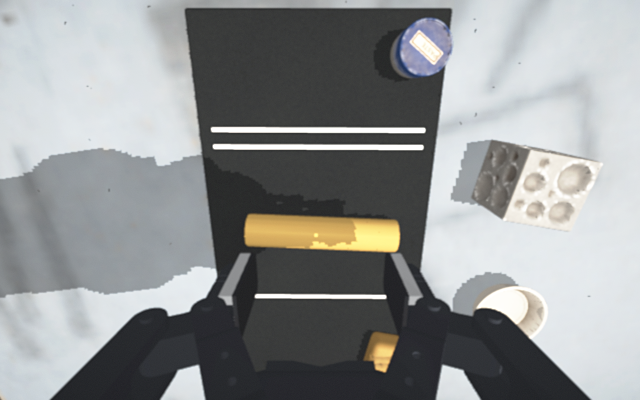

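The wrist view shows both tips spread symmetrically over the bar (bar 245–400, y≈232; single line y≈296). I'll descend in small steps until contact.

```bash
python3 -m crank '0.001 0.025 -0.004 0 0.003 -0.007; 0.001 0.05 -0.004 0 0.003 -0.007; 0.001 0.054 -0.004 0 0.003 -0.007; 0.001 0.054 -0.004 0 0.003 -0.007'; for i in 1 2 3 4 5 6; do :; done; python3 -m crank '0 0.001 0 0 0 0; 0 0.002 0 0 0 0; 0 0.002 0 0 0 0'; python3 -m crank '0 0.001 0 0 0 0; 0 0.002 0 0 0 0; 0 0.002 0 0 0 0'
```

```text
time: 2.25
ee_pos: [0.5521, -0.0009, 0.0476]
tcp_rot: [-90.0, -0.4, -8.3]
wrist_force: [-1.0, -0.4, 0.0]
opening: 0.0639
time: 2.55
ee_pos: [0.5527, -0.0017, 0.0453]
tcp_rot: [-90.0, -0.5, -8.4]
wrist_force: [0.6, -0.4, 0.2]
opening: 0.0639
time: 2.85
ee_pos: [0.5521, -0.0019, 0.0421]
tcp_rot: [-90.0, -0.4, -8.4]
wrist_force: [-0.1, 0.1, -0.0]
opening: 0.0639
```

```bash
python3 -m crank '-0.0015 0.001 -0.001 0 0 0.007; -0.0015 0.002 -0.001 0 0 0.007; -0.0015 0.002 -0.001 0 0 0.007'; python3 -m crank '0 0.001 0 0 0 0; 0 0.002 0 0 0 0; 0 0.002 0 0 0 0'; python3 -m crank '0 0.001 0 0 0 0; 0 0.002 0 0 0 0; 0 0.002 0 0 0 0'
```

```text
time: 3.15
ee_pos: [0.5505, -0.0027, 0.04]
tcp_rot: [-90.0, 0.0, -8.4]
wrist_force: [-0.7, -0.3, 1.0]
opening: 0.0642
time: 3.45
ee_pos: [0.5505, -0.0026, 0.0381]
tcp_rot: [-90.0, 0.0, -8.4]
wrist_force: [-0.2, 0.7, 0.5]
opening: 0.0639
time: 3.75
ee_pos: [0.5505, -0.0026, 0.0361]
tcp_rot: [-90.0, 0.0, -8.4]
wrist_force: [0.2, 0.8, -0.9]
opening: 0.0641
```

```bash
python3 -m crank '0 0.001 0 0 0 0; 0 0.001 0 0 0 0';python3 -m crank '0 0.001 0 0 0 0; 0 0.001 0 0 0 0'; python3 -m crank '0 0.001 0 0 0 0; 0 0.001 0 0 0 0'
```

```text
time: 3.95
ee_pos: [0.5505, -0.0026, 0.0352]
tcp_rot: [-90.0, 0.0, -8.4]
wrist_force: [0.5, -0.8, -0.5]
opening: 0.0642
time: 4.15
ee_pos: [0.5505, -0.0026, 0.0341]
tcp_rot: [-90.0, 0.0, -8.4]
wrist_force: [0.3, 0.4, 0.2]
opening: 0.0644
time: 4.35
ee_pos: [0.5507, -0.0026, 0.0336]
tcp_rot: [-90.0, -0.0, -8.4]
wrist_force: [-0.7, 0.0, 3.4]
opening: 0.0638
```

Contact at z≈0.0336. First stroke, pressing lightly.

```bash
python3 -m crank '0 0.0006 -0.003 0 0 0; 0 0.0006 -0.007 0 0 0; 0 0.0006 -0.012 0 0 0; 0 0.0006 -0.017 0 0 0; 0 0.0006 -0.022 0 0 0; 0 0.0006 -0.025 0 0 0; 0 0.0006 -0.026 0 0 0; 0 0.0006 -0.026 0 0 0'
python3 - <<'E'
from h import *
im=crop("scene",225,165,180,150,4,"s1"); measure("scene",im,(245,180,378,308)); measure("top",vision.camera("top"),(288,190,403,262))
E
```

```text
time: 5.15
ee_pos: [0.5462, -0.0284, 0.0337]
tcp_rot: [-90.0, 0.0, -8.4]
wrist_force: [-7.5, 1.1, 11.6]
opening: 0.0639
scene bar [283, 225, 55, 28, 555] [ 0.545  -0.0259] [ 0.5468 -0.0263] -10.61 0.1165 0.0287
scene white [245, 180, 45, 23, 673] [0.5475 0.1611] [0.5542 0.159 ] -17.28 0.11 0.067
scene white [298, 181, 29, 6, 57] [0.6424 0.1078] [0.6437 0.1069] -33.41 0.0636 0.0153
scene white [333, 180, 45, 93, 2239] [ 0.6751 -0.0288] [ 0.6659 -0.0434] 57.7 0.2526 0.1033
scene white [245, 214, 52, 94, 2455] [ 0.4251 -0.0359] [ 0.4352 -0.0005] 74.1 0.2456 0.0861
scene white [286, 247, 70, 30, 187] [ 0.538  -0.0761] [ 0.5364 -0.0758] -8.3 0.1511 0.006
scene white [321, 282, 57, 26, 748] [ 0.5425 -0.1808] [ 0.5313 -0.1773] -16.98 0.1164 0.048
top white [288, 190, 99, 72, 5290] [ 0.5327 -0.0198] [ 0.5219 -0.0056] -52.96 0.3112 0.2457
```

View pics/s1.png

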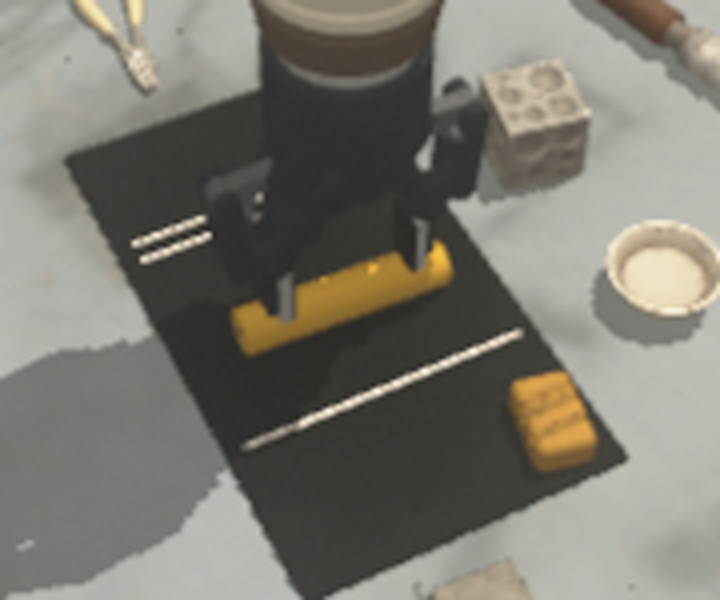

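The picture shows both tips on the bar (285,300 and 420,245 in the crop). It rolled 14 mm for a 26 mm stroke, as expected. It is still about 2° skew, so next I'll test whether twisting the tool while stroking turns it.

```bash
python3 -m crank '0 0 -0.002 0 -0.03 0; 0 0 -0.004 0 -0.06 0; 0 0 -0.006 0 -0.09 0; 0 0 -0.008 0 -0.12 0; 0 0 -0.008 0 -0.12 0'; python3 -m crank '0 -0.008 0 0 0 0; 0 -0.016 0 0 0 0; 0 -0.016 0.016 0 0.12 0; 0 -0.016 0.036 0 0.12 0;0 -0.016 0.036 0 0.12 0'
cat >> h.py <<'E'
def wlook(name=None):
    im=vision.camera("wrist"); f=im.astype(int)
    if name: cv2.imwrite(f"pics/{name}.png",im[:,:,::-1])
    R=np.zeros(im.shape[:2],bool); R[40:345,190:450]=1
    G={}
    for nm,m,z in(("bar",R&(f[...,0]-f[...,2]>60),.017),("line",R&(f.min(2)>150),.005)):
        for b in box(m,"wrist",z):
            if b[4]>.06: print(nm,*b,"along/across",((b[2]-L)@U).round(4),((b[2]-L)@V).round(4))
E
python3 - <<'E'
from h import *
wlook("w2"); measure("scene",vision.camera("scene"),(245,180,378,308))
E
```

```text
time: 5.75
ee_pos: [0.5462, -0.0366, 0.0336]
tcp_rot: [-90.0, -0.1, -1.4]
wrist_force: [-1.9, -0.1, 6.5]
opening: 0.064
time: 6.25
ee_pos: [0.5467, 0.0012, 0.0492]
tcp_rot: [-90.0, -0.0, -8.3]
wrist_force: [0.9, -0.0, -0.3]
opening: 0.0641
bar [251, 270, 140, 42, 5275] [ 0.5423 -0.0302] [ 0.5424 -0.0302] -8.93 0.0887 0.0295 along/across 0.0005 0.0459
line [190, 135, 260, 8, 1694] [0.5546 0.0616] [0.555  0.0616] -8.53 0.1467 0.0036 along/across -0.0006 0.1385
line [191, 156, 259, 8, 1631] [0.5554 0.0493] [0.5536 0.0496] -8.44 0.1492 0.0038 along/across -0.0002 0.1265
line [288, 296, 98, 7, 444] [ 0.5537 -0.0473] [ 0.5508 -0.0469] -8.29 0.0658 0.0048 along/across 0.0113 0.0306
line [242, 335, 157, 5, 782] [ 0.5351 -0.0761] [ 0.5352 -0.0761] -8.31 0.1107 0.0035 along/across 0.0002 -0.0006
scene bar [285, 225, 54, 30, 654] [ 0.5462 -0.0292] [ 0.5473 -0.0294] -7.97 0.1177 0.0291
scene white [245, 180, 37, 23, 584] [0.5417 0.164 ] [0.5453 0.1632] -11.83 0.0962 0.0654
scene white [327, 180, 51, 93, 2507] [ 0.6727 -0.0235] [ 0.6625 -0.0411] 59.82 0.2538 0.1214
scene white [245, 214, 52, 94, 2453] [ 0.425  -0.0361] [ 0.4351 -0.0005] 74.17 0.2456 0.0861
scene white [285, 247, 71, 31, 200] [ 0.5337 -0.0754] [ 0.5351 -0.0756] -8.41 0.1537 0.0058
scene white [321, 282, 57, 26, 748] [ 0.5425 -0.1808] [ 0.5313 -0.1773] -16.98 0.1164 0.048
```

View pics/w2.png

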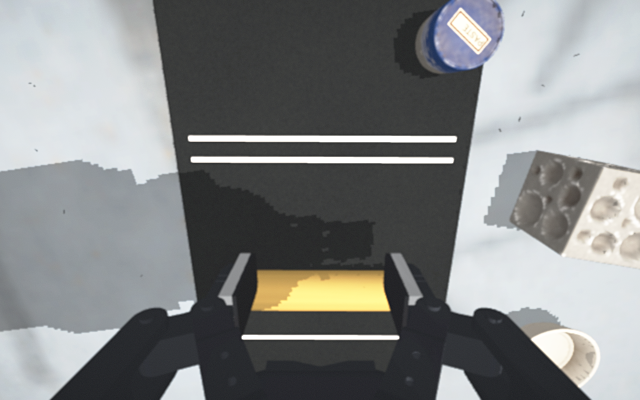

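The twist worked: the bar is now parallel to the lines within about 0.5° and 47 mm from the target line. Next stroke.

```bash
python3 -m crank '0.004 0 -0.011 0 0 0; 0.004 0 -0.022 0 0 0; 0.004 0.008 -0.022 0 0 0; 0.004 0.0145 -0.022 0 0 0; 0.004 0.0165 -0.022 0 0 0; 0.004 0.0165 -0.022 0 0 0'; python3 -m crank '0 0.0003 -0.003 0 0 0; 0 0.0003 -0.007 0 0 0; 0 0.0003 -0.012 0 0 0; 0 0.0003 -0.017 0 0 0; 0 0.0003 -0.022 0 0 0; 0 0.0003 -0.027 0 0 0; 0 0.0003 -0.030 0 0 0; 0 0.0003 -0.03 0 0 0';  python3 -m crank '0 -0.008 0 0 0 0; 0 -0.016 0 0 0 0; 0 -0.016 0.016 0 0 0; 0 -0.016 0.036 0 0 0;0 -0.016 0.036 0 0 0'
python3 - <<'E'
from h import *
wlook(); measure("scene",vision.camera("scene"),(245,180,378,308))
E
```

```text
time: 6.95
ee_pos: [0.5475, -0.0227, 0.0335]
tcp_rot: [-90.0, -0.1, -8.4]
wrist_force: [-5.2, 1.3, 16.4]
opening: 0.064
time: 7.75
ee_pos: [0.543, -0.0526, 0.0334]
tcp_rot: [-90.0, -0.1, -8.4]
wrist_force: [-8.0, -1.1, 19.4]
opening: 0.0641
time: 8.25
ee_pos: [0.5483, -0.0144, 0.0475]
tcp_rot: [-90.0, 0.0, -8.3]
wrist_force: [-0.6, -0.0, -0.3]
opening: 0.0643
bar [251, 271, 140, 42, 5269] [ 0.5439 -0.0453] [ 0.544  -0.0453] -9.12 0.0879 0.0293 along/across 0.0043 0.0312
line [190, 107, 260, 8, 1789] [0.5586 0.061 ] [0.5586 0.061 ] -8.56 0.1412 0.0037 along/across 0.0031 0.1385
line [190, 130, 260, 7, 1723] [0.5568 0.0491] [0.5569 0.0491] -8.45 0.1444 0.0036 along/across 0.0031 0.1265
line [247, 319, 148, 5, 735] [ 0.539  -0.0768] [ 0.5392 -0.0768] -8.27 0.1012 0.0034 along/across 0.0042 -0.0007
scene bar [288, 230, 55, 31, 686] [ 0.5438 -0.0437] [ 0.5449 -0.0439] -7.77 0.1175 0.0296
scene white [245, 180, 43, 23, 654] [0.5459 0.1617] [0.551  0.1601] -16.78 0.1038 0.0669
scene white [332, 180, 46, 93, 2297] [ 0.673 -0.03 ] [ 0.6642 -0.0431] 56.11 0.2504 0.1075
scene white [245, 214, 52, 94, 2452] [ 0.425 -0.036] [ 0.4351 -0.0005] 74.14 0.2456 0.0861
scene white [285, 247, 71, 31, 199] [ 0.534  -0.0754] [ 0.5356 -0.0756] -8.42 0.1528 0.0058
scene white [321, 282, 57, 26, 747] [ 0.5425 -0.1808] [ 0.5313 -0.1774] -16.92 0.1164 0.0479
```

```bash
python3 -m crank '0.001 0 -0.011 0 0 0; 0.001 0 -0.022 0 0 0; 0.001 0.008 -0.022 0 0 0; 0.001 0.013 -0.022 0 0 0; 0.001 0.0155 -0.022 0 0 0; 0.001 0.0155 -0.022 0 0 0'; python3 -m crank '0 0 -0.003 0 0 0; 0 0 -0.007 0 0 0; 0 0 -0.012 0 0 0; 0 0 -0.017 0 0 0; 0 0 -0.022 0 0 0; 0 0 -0.027 0 0 0; 0 0 -0.030 0 0 0; 0 0 -0.03 0 0 0';  python3 -m crank '0 -0.008 0 0 0 0; 0 -0.016 0 0 0 0; 0 -0.026 0.026 0 0 0; 0 -0.046 0.066 0 0 0; 0 -0.066 0.106 0 0 0;0 -0.066 0.106 0 0 0'
python3 - <<'E'
from h import *
print(bot.get_obs()["ee_pos"])
wlook("w3"); measure("scene",vision.camera("scene"),(245,180,378,308))
measure("top",vision.camera("top"),(288,190,403,262))
E
```

```text
time: 8.95
ee_pos: [0.546, -0.0387, 0.0336]
tcp_rot: [-90.0, -0.0, -8.4]
wrist_force: [-7.0, 0.4, 14.1]
opening: 0.0642
time: 9.75
ee_pos: [0.5415, -0.0687, 0.0334]
tcp_rot: [-90.0, -0.0, -8.4]
wrist_force: [-5.1, -0.1, 13.8]
opening: 0.0643
time: 10.35
ee_pos: [0.5588, 0.0404, 0.1014]
tcp_rot: [-89.9, -0.2, -8.2]
wrist_force: [0.6, -0.8, 0.3]
opening: 0.064
[0.55877446 0.04043636 0.10141333]
bar [249, 310, 136, 31, 4032] [ 0.5409 -0.0597] [ 0.5408 -0.0597] -8.54 0.1165 0.0313 along/across 0.0033 0.0165
line [190, 40, 260, 267, 16475] [0.6031 0.1037] [0.6173 0.0859] -51.52 0.2888 0.1361 along/across 0.0574 0.1718
line [215, 181, 197, 6, 1000] [0.5589 0.0602] [0.5558 0.0607] -8.72 0.1495 0.0043 along/across 0.0003 0.1378
line [216, 196, 195, 6, 858] [0.5585 0.0483] [0.554 0.049] -8.59 0.1503 0.0043 along/across 0.0003 0.1259
line [190, 216, 25, 94, 1567] [0.452  0.0058] [0.4515 0.0041] 73.95 0.0901 0.0204 along/across -0.0944 0.0664
line [282, 329, 115, 5, 454] [ 0.5624 -0.0802] [ 0.5583 -0.0796] -8.42 0.1032 0.0046 along/across 0.0236 -0.0006
scene bar [291, 236, 55, 31, 689] [ 0.541
[... 423 characters left out ...]
, 205, 66, 26, 150] [0.5581 0.049 ] [0.5543 0.0495] -8.27 0.1521 0.0066
scene white [245, 214, 52, 94, 2454] [ 0.425  -0.0363] [ 0.4351 -0.0005] 74.21 0.2457 0.086
scene white [285, 247, 71, 31, 203] [ 0.5333 -0.0754] [ 0.5351 -0.0756] -8.37 0.1537 0.0059
scene white [321, 282, 57, 26, 748] [ 0.5425 -0.1808] [ 0.5313 -0.1773] -16.98 0.1164 0.048
top bar [356, 201, 15, 44, 393] [ 0.5415 -0.0591] [ 0.5424 -0.0593] -9.03 0.1115 0.0232
top white [288, 190, 89, 72, 4385] [0.5349 0.0559] [0.5294 0.0544] 15.45 0.2364 0.2149
top white [349, 190, 54, 8, 241] [ 0.6232 -0.1123] [ 0.6248 -0.0924] 85.31 0.1373 0.0193
top white [365, 198, 10, 58, 115] [ 0.5341 -0.0755] [ 0.5351 -0.0757] -8.55 0.1486 0.005
```

View pics/w3.png

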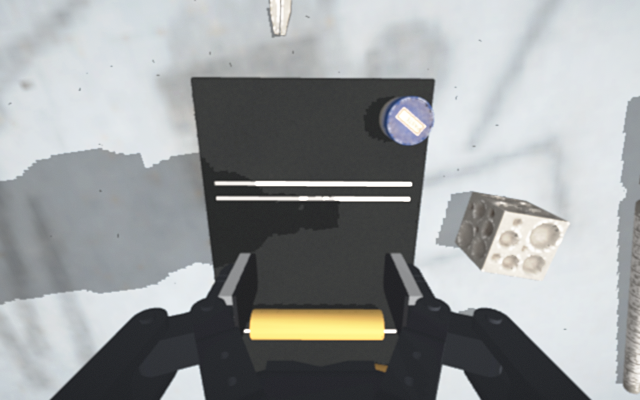

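The wrist view shows the bar (y≈325) parallel to the lines. Top, scene and wrist give yaws of -9.0, -7.8 and -8.5°, a mean of about -8.5° that matches the line. About 17 mm remains, so I'll make the final main stroke.

```bash
python3 -m crank '0 0.02 -0.04 0 0 0; 0 0.04 -0.076 0 0 0; 0 0.052 -0.088 0 0 0; 0 0.06 -0.088 0 0 0; 0 0.064 -0.088 0 0 0; 0 0.066 -0.088 0 0 0; 0 0.066 -0.088 0 0 0'; python3 -m crank '0 0 -0.003 0 0 0; 0 0 -0.007 0 0 0; 0 0 -0.012 0 0 0; 0 0 -0.017 0 0 0; 0 0 -0.022 0 0 0; 0 0 -0.028 0 0 0; 0 0 -0.032 0 0 0; 0 0 -0.032 0 0 0';  python3 -m crank '0 -0.008 0 0 0 0; 0 -0.016 0 0 0 0; 0 -0.026 0.026 0 0 0; 0 -0.046 0.066 0 0 0; 0 -0.066 0.106 0 0 0;0 -0.066 0.106 0 0 0;0 -0.066 0.106 0 0 0'
python3 - <<'E'
from h import *
print(bot.get_obs()["ee_pos"])
wlook()
im=crop("scene",270,210,120,100,5,"s4"); measure("scene",im,(245,180,378,308))
im=crop("top",335,180,80,90,6,"t4"); measure("top",im,(288,190,403,262))
E
```

```text
time: 11.2
ee_pos: [0.5444, -0.0494, 0.0335]
tcp_rot: [-90.0, -0.0, -8.3]
wrist_force: [-3.7, 0.8, 5.8]
opening: 0.0641
time: 12.0
ee_pos: [0.5396, -0.0814, 0.0337]
tcp_rot: [-90.0, -0.0, -8.3]
wrist_force: [-6.3, 0.4, 9.7]
opening: 0.064
time: 12.7
ee_pos: [0.5556, 0.0239, 0.0994]
tcp_rot: [-90.0, -0.1, -8.2]
wrist_force: [-0.3, -0.5, -1.1]
opening: 0.0641
[0.55559998 0.02394617 0.09935003]
bar [250, 309, 137, 32, 4133] [ 0.5388 -0.0745] [ 0.5389 -0.0745] -8.99 0.1168 0.032 along/across 0.0036 0.0016
line [190, 40, 260, 267, 9320] [0.6235 0.0636] [0.6248 0.0608] -65.47 0.2825 0.146 along/across 0.0686 0.1481
line [212, 160, 205, 6, 1070] [0.5583 0.061 ] [0.5559 0.0614] -8.49 0.1513 0.0039 along/across 0.0003 0.1385
line [214, 175, 201, 6, 982] [0.5557 0.0493] [0.5541 0.0495] -8.51 0.1507 0.0039 along/across 0.0003 0.1264
line [190, 197, 25, 113, 1907] [ 0.4512 -0.0017] [ 0.4508 -0.0032] 75.26 0.1051 0.0208 along/across -0.0941 0.059
scene bar [294, 241, 56, 32, 714] [ 0.5392 -0.0736] [ 0.5405 -0.0738] -7.85 0.1173 0.0291
scene white [245, 180, 26, 23, 428] [0.5301 0.1668] [0.5275 0.1632] 53.49 0.0692 0.0604
scene white [318, 180, 60, 93, 2864] [ 0.6719 -0.0123] [ 0.6629 -0.0344] 67.69 0.2672 0.1392
scene white [258, 202, 65, 25, 165] [0.5536 0.0617] [0.5554 0.0615] -8.4 0.1501 0.0066
scene white [260, 205, 66, 26, 163] [0.5553 0.0494] [0.5543 0.0495] -8.34 0.1521 0.0065
scene white [245, 214, 52, 94, 2455] [ 0.425  -0.0362] [ 0.4351 -0.0005] 74.19 0.2456 0.0861
scene white [321, 282, 57, 26, 748] [ 0.5425 -0.1808] [ 0.5313 -0.1773] -16.98 0.1164 0.048
top bar [362, 202, 15, 44, 410] [ 0.5392 -0.0743] [ 0.5402 -0.0745] -8.96 0.1113 0.0238
top white [288, 190, 89, 72, 4999] [0.5362 0.0452] [0.5292 0.042 ] 23.92 0.258 0.2316
top white [358, 190, 45, 8, 226] [ 0.6229 -0.1168] [ 0.6239 -0.1041] 85.21 0.1138 0.0194
```

View pics/t4.png

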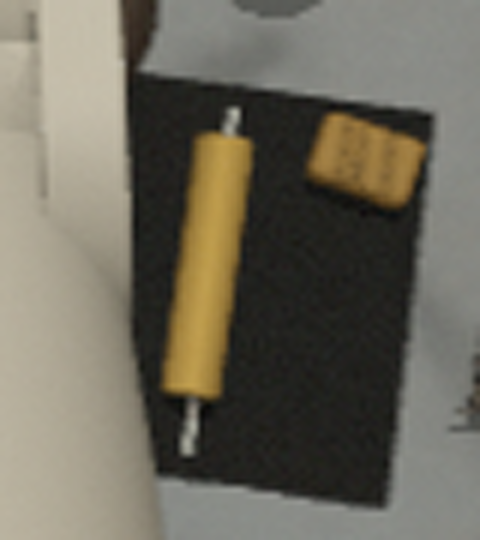

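The top crop shows line stubs at both ends (230,122 and 190,430), with the line slightly right of the bar's axis. Top says 1.7 mm is left to roll, scene says 2.5 mm, and the readings scatter ±0.5° around parallel. One small nudge of about 1.9 mm.

```bash
python3 -m crank '0 0.02 -0.04 0 0 0; 0 0.04 -0.08 0 0 0; 0 0.052 -0.097 0 0 0; 0 0.06 -0.097 0 0 0; 0 0.064 -0.097 0 0 0; 0 0.066 -0.097 0 0 0; 0 0.066 -0.097 0 0 0'; python3 -m crank '0 0 -0.001 0 0 0; 0 0 -0.002 0 0 0; 0 0 -0.003 0 0 0; 0 0 -0.0038 0 0 0; 0 0 -0.0038 0 0 0; 0 0 -0.0038 0 0 0';  python3 -m crank '0 -0.008 0 0 0 0; 0 -0.016 0 0 0 0; 0 -0.036 0.02 0 0 0; 0 -0.066 0.06 0 0 0; 0 -0.086 0.106 0 0 0;0 -0.096 0.146 0 0 0;0 -0.096 0.186 0 0 0;0 -0.096 0.186 0 0 0'
python3 - <<'E'
from h import *
print(bot.get_obs()["ee_pos"],bot.get_obs()["wrist_force"])
im=crop("scene",270,210,120,100,5,"s5"); measure("scene",im,(245,180,378,308))
im2=crop("top",335,180,80,90,5,"t5"); measure("top",im2,(288,190,403,262))
A,B=cv2.imread("pics/s5.png"),cv2.imread("pics/t5.png"); B=cv2.copyMakeBorder(B,0,50,0,0,0)[:500][:, :200] if 0 else B[:,:]
cv2.imwrite("pics/f5.png",np.hstack([cv2.resize(A,(480,400)),cv2.resize(B,(320,400))]))
E
```

```text
time: 13.55
ee_pos: [0.5407, -0.0725, 0.0337]
tcp_rot: [-90.0, 0.0, -8.4]
wrist_force: [-6.6, 0.3, 8.8]
opening: 0.0641
time: 14.15
ee_pos: [0.5402, -0.076, 0.0337]
tcp_rot: [-90.0, 0.0, -8.3]
wrist_force: [-7.5, 0.4, 10.1]
opening: 0.0641
time: 14.95
ee_pos: [0.5681, 0.1116, 0.1294]
tcp_rot: [-89.9, -0.1, -8.1]
wrist_force: [-1.2, -0.4, 0.1]
opening: 0.0642
[0.56811269 0.11157534 0.12940135] [-1.1628031  -0.37912455  0.13079548]
scene bar [294, 241, 56, 32, 715] [ 0.539  -0.0743] [ 0.5404 -0.0745] -7.68 0.1173 0.0291
scene white [245, 180, 133, 93, 3679] [0.6475 0.0251] [0.6344 0.0546] -66.07 0.3641 0.2269
scene white [258, 202, 65, 25, 165] [0.5536 0.0617] [0.5554 0.0615] -8.4 0.1501 0.0066
scene white [260, 205, 66, 26, 171] [0.5523 0.0498] [0.5543 0.0495] -8.4 0.1521 0.0064
scene white [245, 215, 52, 93, 2459] [ 0.4251 -0.0363] [ 0.4349 -0.0019] 74.14 0.2429 0.0861
scene white [321, 282, 57, 26, 748] [ 0.5425 -0.1808] [ 0.5313 -0.1773] -16.98 0.1164 0.048
top bar [362, 202, 15, 44, 408] [ 0.5393 -0.0751] [ 0.5403 -0.0752] -8.72 0.1117 0.024
top white [288, 190, 89, 72, 1765] [0.5125 0.0885] [0.5001 0.0806] 32.65 0.2743 0.1878
top white [316, 191, 10, 57, 121] [0.5536 0.0497] [0.5548 0.0495] -8.46 0.1474 0.0053
top white [348, 190, 55, 8, 244] [ 0.6232 -0.1116] [ 0.6248 -0.0911] 85.39 0.1398 0.0193
```

View pics/f5.png

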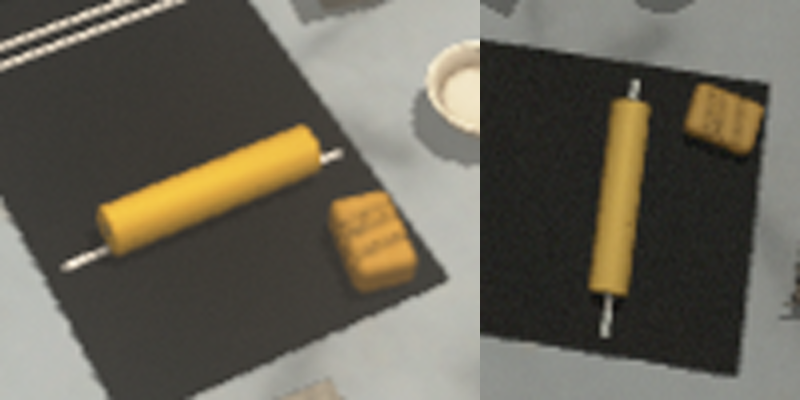

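The bar sits over the line with stubs at both ends. The picture hints it's still 1–2 mm short, so I'll refine sub-pixel before a last nudge.

```bash
cat >> h.py <<'E'
def fine(n,im,roi=(345,195,385,258)):
    x0,y0,x1,y1=roi; f=im.astype(float); M=np.zeros(im.shape[:2]); M[y0:y1,x0:x1]=1
    for nm,w,z in(("bar",np.clip((f[...,0]-f[...,2]-20),0,50)*M,.017),):
        k,l,s,_=cv2.connectedComponentsWithStats((w>0).astype(np.uint8)); i=1+s[1:,4].argmax(); w=w*(l==i)
        yx=np.argwhere(w>0); P=ray(n,yx[:,::-1],z)[:,:2]; W=w[w>0]
        c=np.average(P,0,W); C=np.cov(P.T,aweights=W); v=np.linalg.eigh(C)[1][:,1]
        print(n,nm,"along/across",((c-L)@U).round(4),((c-L)@V).round(4),"yaw rel",np.round(np.degrees(np.arctan(v[1]/v[0]))-YL,2))
    w=np.clip(f.min(2)-70,0,None)*M*(f.max(2)-f.min(2)<40)
    k,l,s,_=cv2.connectedComponentsWithStats((w>0).astype(np.uint8))
    for i in range(1,k):
        if s[i,4]<5: continue
        ww=w*(l==i); yx=np.argwhere(ww>0); P=ray(n,yx[:,::-1],.005)[:,:2]; c=np.average(P,0,ww[ww>0]); print("  stub",((c-L)@U).round(4),((c-L)@V).round(4),s[i,4])
E
python3 - <<'E'
from h import *
im=vision.camera("top"); fine("top",im)
print(cv2.imread("pics/top0.png").shape)
fine("top(start)".split("(")[0],cv2.imread("pics/top0.png")[:,:,::-1],(330,192,360,250))
im=vision.camera("scene"); fine("scene",im,(280,232,358,281))
E
```

```text
top bar along/across 0.0043 0.0012 yaw rel -0.12
  stub 0.0701 -0.0004 11
  stub -0.0649 -0.0003 23
  stub -0.0861 0.0464 6
(400, 640, 3)
top bar along/across 0.0041 0.0645 yaw rel -2.38
scene bar along/across 0.0034 0.0015 yaw rel 0.67
  stub 0.09 0.0261 79
  stub 0.0709 -0.0003 15
  stub -0.0656 -0.0003 38
  stub -0.0868 -0.0017 6
```

Both cameras agree: 1.5–1.8 mm left, parallel within about 0.5°. Last small nudge (the previous one lost about 2 mm of tip travel to compliance).

```bash
python3 -m crank '0 0 -0.045 0 0 0; 0 0.02 -0.09 0 0 0; 0 0.045 -0.135 0 0 0; 0 0.065 -0.17 0 0 0; 0 0.08 -0.182 0 0 0; 0 0.09 -0.182 0 0 0; 0 0.096 -0.182 0 0 0; 0 0.096 -0.182 0 0 0'; python3 -m crank '0 0 -0.001 0 0 0; 0 0 -0.002 0 0 0; 0 0 -0.003 0 0 0; 0 0 -0.004 0 0 0; 0 0 -0.005 0 0 0; 0 0 -0.005 0 0 0; 0 0 -0.005 0 0 0';  python3 -m crank '0 -0.008 0 0 0 0; 0 -0.016 0 0 0 0; 0 -0.036 0.02 0 0 0; 0 -0.066 0.06 0 0 0; 0 -0.086 0.106 0 0 0;0 -0.096 0.146 0 0 0;0 -0.096 0.186 0 0 0;0 -0.096 0.186 0 0 0'
python3 - <<'E'
from h import *
im=vision.camera("top"); fine("top",im)
im=vision.camera("scene"); fine("scene",im,(280,232,358,281))
E
```

```text
time: 15.95
ee_pos: [0.5412, -0.0723, 0.0338]
tcp_rot: [-90.0, -0.0, -8.4]
wrist_force: [-3.8, 0.9, 5.9]
opening: 0.0643
time: 16.65
ee_pos: [0.5406, -0.0767, 0.0338]
tcp_rot: [-90.0, -0.0, -8.3]
wrist_force: [-5.7, -0.8, 7.5]
opening: 0.0641
time: 17.45
ee_pos: [0.5679, 0.1107, 0.1295]
tcp_rot: [-89.9, -0.1, -8.1]
wrist_force: [-0.4, -0.2, -1.0]
opening: 0.0643
top bar along/across 0.0043 -0.0002 yaw rel -0.11
  stub 0.0695 -0.0005 12
  stub -0.0648 -0.0003 22
  stub -0.0861 0.0463 6
scene bar along/across 0.0033 0.0001 yaw rel 0.73
  stub 0.09 0.0261 78
  stub 0.0719 -0.0002 13
  stub -0.0656 -0.0003 38
  stub -0.0868 -0.0017 6
```

Run:
```python
from h import *
im=vision.camera("scene"); cv2.imwrite("pics/end.png",im[:,:,::-1])
a=cv2.imread("pics/scene0.png")[:,:,::-1]
for n,(x,y,w,h) in dict(tin=(297,174,20,20),wax=(350,255,28,32),cube=(343,178,32,34),dish=(373,218,36,34),charcoal=(328,302,44,46),pliers=(236,148,32,42)).items():
    p,q=[cv2.cvtColor(i,cv2.COLOR_RGB2GRAY).astype(np.float32)[y:y+h,x:x+w] for i in(np.ascontiguousarray(a),im)]
    print(n,np.round(cv2.phaseCorrelate(p,q)[0],2),round(float(abs(p-q).mean()),1))
print(bot.get_obs()["wrist_force"],bot.get_obs()["qd"].round(2)); bot.job_done()
```

```text
tin [ 0.06 -0.04] 5.8
wax [-0.   -0.01] 7.5
cube [-0.    0.04] 8.7
dish [ 0.09 -0.07] 10.1
charcoal [0.5  0.01] 9.3
pliers [-0.1   0.49] 20.3
[0.62938675 0.00220836 0.2565359 ] [-1.43 -0.35 -0.6  -0.2   0.07 -0.06]
the job is handed in; nothing more can be done
```

View pics/end.png

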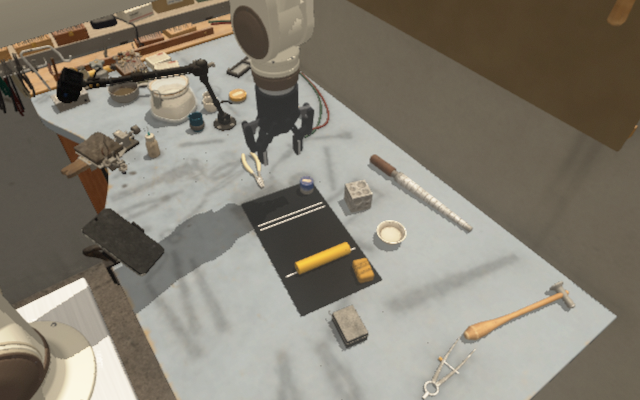

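I rolled the bar about 65 mm onto the single white line with four strokes on its top and two small nudges, using two spread fingertips. I handed the job in at about 17.6 s, with the arm clear and nothing touched. The bar was not picked up. A twist of the tool while pressing took out its initial 2° skew; its ends must have slipped slightly on the mat there.

**Last checks before hand-in:**
- **Across the line:** the bar is centred to within about 0.5 mm, by both the top and scene cameras.
- **Parallel:** the cameras disagree slightly, with the top at -0.1° and the scene at +0.7°, so it is within about 0.5° on average.
- **Along the line:** the bar sits 3–4 mm off the line's middle. I left this because correcting it would mean sliding the bar. Line shows at both ends, roughly 16 mm and 24 mm.
- **Other things:** the tin, wax, cube and dish showed no image shift. The charcoal and pliers gave up to a 0.5-pixel apparent shift. The gripper now overlaps the pliers' patch of the picture and the arm never came near the charcoal, so I take neither as real movement.
- **Force:** the highest wrist-force reading was about 22 N, against the 120 N limit.

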